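Feed a slide carrier from the magazine under the slide reader's head

ROBOT

A 6-joint arm with a two-finger parallel gripper is mounted at the origin on a cart in front of the work surface, level with it; the furniture and walls round the work are solid. World frame = base frame: x ahead of the robot, y to its left, z up, the work surface at z = 0. Lengths are in m, angles in rad, forces in N, time in s.
With the tool pointing down it reaches from about 0.3 to 0.825 m from the base axis. Payload 5.4 kg.
Tool frame: the origin (TCP) lies between the finger pads, 19 mm behind the fingertips; this is the grasp point; z points along the fingers, y is the line along which they close (so a half turn about z gives the same grasp; the last joint's range is limited). The gripper opens to 92 mm and grips with 3 to 60 N. Pads are 20 mm wide; open, the fingers measure 128 mm over their backs; the gripper's body (75 mm by 189 mm) begins 69 mm behind the grasp point.
Start: joints at [1.122, 0.158, 1.597, -0, 1.386, -0.21], TCP at [0.136, 0.559, 0.233] pointing down, gripper open.
Joint ranges: [-2.91, 2.91], [-0.94, 2.29], [0.18, 2.7], [-1.29, 4.43], [0.17, 2.64], [-3, 3]. Speed limits (rad/s): [2.57, 2.57, 3.14, 3.14, 3.14, 3.14].

INTERFACE

Orientations are given as a unit quaternion [w, x, y, z].
In Python, from station import r, vision gives the robot as it stands. The module is installed in compiled form; this text tells all that it offers.
- The arm moves only by the shell command python3 -m crank 'ROWS'. ROWS is JSON, a list of rows, each a list of 3 entries, a list of its own where there are three numbers: the shift along the tool's x, y, z in units of 60 mm (1.0 is 60 mm), then the turn, a rotation vector about the tool's x, y, z in units of 10 degrees (1.0 is 10 degrees), then the opening, from -1 (shut) to 1 (fully open). In form: [[[x, y, z], [rx, ry, rz], grip], ...]. A call has 1 to 20 rows; each row shifts and turns the commanded pose from where the row before left it, along the tool's axes as they then stand; what a row does not reach is not made up. A row lasts 1/8 s, in which the tool goes at most 62.5 mm and 10.7 degrees, less where a joint would pass 70% of its speed; a pose out of reach is approached as far as the arm can. A call is refused whole if a number of a shift passes 1 or a number of a turn 1, either way. A call with a gripper value outside its range is refused whole. The fingers move at their own pace and stop on an object; the grip force is fixed at half the most. Time passes only in rows, so rows that do not move let the fingers close. It gives the time, the measured TCP pose, the force, the opening and the grip force at its end, in the units of the state.
- r.read_state(): the state, without advancing time (a new reading comes with each control period).
- vision.get_image(name): name is "scene" or "top" or "wrist"; returns the picture (480x640x3 uint8, red, green, blue); there is no depth.
- vision.camera_model(name): a dict with "fov_y" (degrees; the focal length in pixels is half the picture's height over the tangent of half this angle, whatever the lens; pixels are square), "cx", "cy" (the principal point, pixels), "k1" (the pictures are not rectified: a ray, as slopes to the right and down, at radius r is drawn at 1 + k1 r^2 times it, then the intrinsics apply), "pose" (4x4, takes a point from camera to world coordinates); the wrist camera has in their place "hand_eye" (4x4, takes a point from camera to tool coordinates, whose origin is the TCP and whose axes are the flange's). Camera axes: x right, y up, looking along -z (the intrinsics and any distortion apply to the point x, -y, -z); pixel columns grow to the right and rows downward; lengths in m; the calibration is good to about 2 mm. A picture is of the moment at which its call begins: read the wrist's pose just before it. camera_model takes no time and is no camera call.
- r.job_done(): hands the job in; it is judged then, once.
The state is a dict: "time_s": time; "joint_positions": joint angles; "qd": joint speeds; "joint_torque": joint torques, N m; "position": TCP position; "tcp_rot": TCP orientation; "force": force on the tool from outside, world axes, zero at the start; "torque": the same for the moment, N m; "gripper_width": finger opening in m; "finger_force": force on a finger pad.
Only numpy, scipy, OpenCV 4.12 (cv2) and the standard library are available. Lean on these libraries where they do the work, as an engineer would, in place of code of your own. Each camera call takes 0.05 s, during which the arm holds its last target. There are 200 camera calls.

TASK

Draw the orange slide carrier out from the bottom of the stack in the magazine by its upright grip, so that the blue carrier and the steel weight drop flat onto the magazine floor and stay there. Lay the orange carrier on the reader's bed and push it, plate first, through the low gap under the reader head until it is fully home against the end stop, without pressing hard on the head, then let go. Leave the other things on the bench where they are.

Things in the scene. Friction and masses are not known exactly. Their poses are not given: they have to be found in the camera images.
- carrier: orange slide carrier: plate 96 (x) x 84 (y) x 12 mm with three glass slides; origin at the centre of the plate's underside, z up. At its -x end a neck 14 wide, 12 high runs to x = -62 mm, then an upright grip fin: x -90 to -62, 10 mm thick in y, from z 0 to 36. About 0.15 kg. It starts as the lowest piece in the magazine, fin out at the front
- carrier_grip (a point): point on the orange carrier's fin to grip, at x = -76, y = 0, z = 31 mm of the carrier: with the TCP here, tool down and closing along carrier y, the fingertips are 12 mm above the carrier's underside
- spare_carrier: blue slide carrier of the same shape, origin likewise; it lies on the orange one, turned half round so that its fin sticks out at the magazine's back
- follower: steel follower weight on top of the stack: plate 94 x 82 x 12 mm with a small black knob, 24 mm high in all, about 0.25 kg; origin at the centre of its underside
- magazine: grey fixed magazine, origin at the centre of its underside, front facing its own -x (roughly to the robot). Floor 110 (x) x 104 (y) mm, top at z = 10. Walls to z = 66 round a space 99 x 87 mm; front and back are open in the middle (|y| under 23 mm); back cheeks reach the floor
- magazine_outlet (a point): middle of the magazine's front outlet, on its floor, at x = -54.5, z = 10 mm of the magazine. The front cheeks (x -54.5 to -49.5, |y| over 23) begin 16 mm above the floor, so only the lowest piece slides out here, along the magazine's -x; pulling takes a few newtons. The carrier must move at least 105 mm before it can be lifted clear
- reader: white fixed slide reader, origin at the centre of its underside, entry at its own -x end (roughly towards the robot). Bed 162 (x) x 120 (y) x 10 mm, carriers slide on its top (z = 10). Guide rails 8 mm high leave a channel 88 mm wide, flared to about 102 mm at the entry over x -82 to -50. Open from above for x below -1 mm; from x = -1 to 73 mm the head bridges it. End stop face at x = 73
- reader_head: white reader head (fixed to the reader), 80 x 120 x 36 mm, with a dark display on top; origin above the reader's origin on its underside, which is 25.5 mm above the bench, 15.5 mm above the bed, so 3.5 mm above a carrier plate; top 61.5 mm above the bench; front face at reader x = -1 mm
- reader_home (a point): where the carrier's origin is when it lies on the bed fully home against the stop, carrier axes parallel to the reader's: x = 25, y = 0, z = 10 mm of the reader. The plate then sticks out 22 mm in front of the head, with the fin beyond it
- petri_dish: round petri dish, 59 mm across, 15 high. A bystander
- red_marker: white marker pen with a red cap, 132 mm long, 13 high, lying between magazine and reader. A bystander
- bottle: clear bottle with a red cap, 48 mm across, 117 high. A bystander
- timer: black countdown timer with three green keys, 54x62x62, at the right of the reader. A bystander
- brown_bottle: small brown bottle with a black cap, 28 mm across, 61 high. A bystander
Things that resemble listed ones, but are neither listed nor needed, are in the scene too. There is more than one size of the follower; the job needs the larger.

How it is judged:
By the outcome, as a careful person would: the job done as asked, in the order asked, and still so for the second after the job is handed in, with the robot touching nothing.
It also fails if it takes over 48 s, if anything falls off the work surface, if the arm or the gripper's body presses on something with over 40 N, if the wrist force passes 120 N, or if a joint passes its speed limit or range.

## Working session

There is one attempt and no reset: what is moved stays moved. The work goes in short steps, Python scripts to look and compute and a shell command to move; the robot and the scene stay as the last step left them, time stands still between calls to the robot, and variables do not carry over. Pictures are saved under pics/ and viewed, at most 10 in all, crops included, and the job is handed in when it is done.

```bash
mkdir -p pics; python3 - <<'E'
from station import r, vision
import cv2,json
for n in ("top","scene"):
    im=vision.get_image(n); cv2.imwrite(f"pics/{n}0.png",im[:,:,::-1]); m=vision.camera_model(n); print(n,m)
print(vision.camera_model("wrist")); print(r.read_state())
E
```

```text
top {'fov_y': 48.998634417222256, 'cx': 320.0622246129081, 'cy': 239.4403962456038, 'k1': -0.06612348429822576, 'pose': array([[ 0.01385463,  0.99770503, -0.06627767,  0.46390353],
       [-0.99963122,  0.01227216, -0.02422424, -0.10176119],
       [-0.02335527,  0.06658884,  0.99750712,  1.32053923],
       [ 0.        ,  0.        ,  0.        ,  1.        ]])}
scene {'fov_y': 48.32911537637704, 'cx': 321.26916942968535, 'cy': 239.08031803203582, 'k1': -0.017318754195360435, 'pose': array([[-0.95066133,  0.27538199, -0.14285584,  0.40382731],
       [-0.31022671, -0.84155234,  0.44220929,  0.39151952],
       [ 0.00155581,  0.46470897,  0.88546211,  0.99875457],
       [ 0.        ,  0.        ,  0.        ,  1.        ]])}
{'fov_y': 63.42481309553657, 'cx': 321.0161523583266, 'cy': 247.39839968593674, 'k1': -0.03232635339164864, 'hand_eye': array([[-1.89798751e-04,  9.58573500e-01,  2.84845238e-01,
         8.05692600e-02],
       [ 9.99999727e-01,  3.85548800e-04, -6.31143302e-04,
         1.01492355e-03],
       [-7.14818983e-04,  2.84845040e-01, -9.58573311e-01,
        -1.52396968e-01],
       [ 0.00000000e+00,  0.00000000e+00,  0.00000000e+00,
         1.00000000e+00]])}
{'time_s': 0.1, 'joint_positions': array([ 1.12188367e+00,  1.58971195e-01,  1.59808759e+00, -2.86411739e-06,
        1.38622616e+00, -2.10104227e-01]), 'qd': array([-0.00138592, -0.00148714, -0.00145978,  0.00064173, -0.00106507,
       -0.00015185]), 'joint_torque': array([ 8.33301215e-05, -3.86505246e+01, -3.22960496e+01,  7.01764505e-02,
        3.39818001e-02, -6.24015570e-05]), 'position': array([0.13579965, 0.55818298, 0.23243507]), 'tcp_rot': array([-2.72463044e-04,  1.19120380e-01,  9.92879458e-01, -8.01081950e-04]), 'force': array([-0.43479261,  0.49918417,  0.74581328]), 'torque': array([-0.00433436, -0.06293331, -0.02303259]), 'finger_force': 0.0, 'gripper_width': 0.09177746700152403}
```

View pics/top0.png

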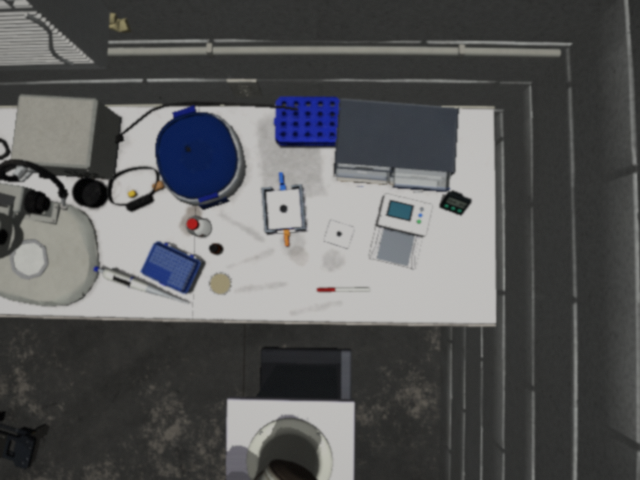

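View pics/scene0.png

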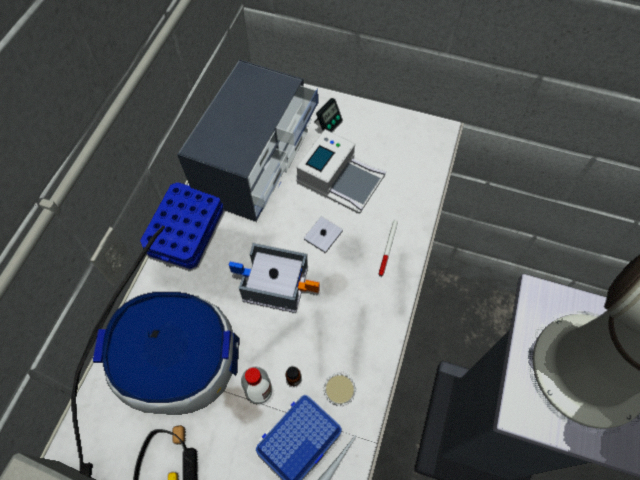

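Top view: magazine about (284,209) with the orange fin at (287,239) and the blue fin at (282,181). Reader bed is about (395,248) and head (404,213). There are two follower-like plates: one in the magazine at (284,209), and a loose one at (339,233), which looks smaller and is a decoy lying on the bench. The one in the stack is meant and needs no grasping. I'll enlarge to confirm.

```bash
cat > h.py <<'E'
import numpy as np, cv2
from station import r, vision
from scipy.spatial.transform import Rotation as R
def cam(n):
    m=vision.camera_model(n)
    if n=="wrist":
        s=r.read_state(); T=np.eye(4); q=s["tcp_rot"]; T[:3,:3]=R.from_quat([q[1],q[2],q[3],q[0]]).as_matrix(); T[:3,3]=s["position"]
        m["pose"]=T@m["hand_eye"]
    f=240/np.tan(np.radians(m["fov_y"]/2)); m["K"]=np.array([[f,0,m["cx"]],[0,f,m["cy"]],[0,0,1]]); m["D"]=np.array([m["k1"],0,0,0.])
    return m
def p2w(m,px,z):
    u=cv2.undistortPointsIter(np.array(px,float).reshape(-1,1,2),m["K"],m["D"],None,None,(3,50,1e-10)).reshape(-1,2)
    d=np.c_[u[:,0],-u[:,1],-np.ones(len(u))]@m["pose"][:3,:3].T; o=m["pose"][:3,3]
    return o+d*((np.reshape(z,(-1,1))-o[2])/d[:,2:])
def crop(im,x0,y0,x1,y1,s,name):
    cv2.imwrite("pics/"+name,cv2.resize(im[y0:y1,x0:x1,::-1],None,fx=s,fy=s,interpolation=cv2.INTER_CUBIC))
E
python3 - <<'E'
from h import *
im=cv2.imread("pics/top0.png")[:,:,::-1]
crop(im,255,165,455,305,4,"c1.png")
m=cam("top")
print(p2w(m,[[287,239],[284,209],[404,213],[395,248],[355,290]],[.046,.05,.06,.01,.01]).round(3))
E
```

```text
[[ 0.549  0.01   0.046]
 [ 0.621  0.018  0.05 ]
 [ 0.614 -0.272  0.06 ]
 [ 0.532 -0.257  0.01 ]
 [ 0.427 -0.158  0.01 ]]
```

View pics/c1.png

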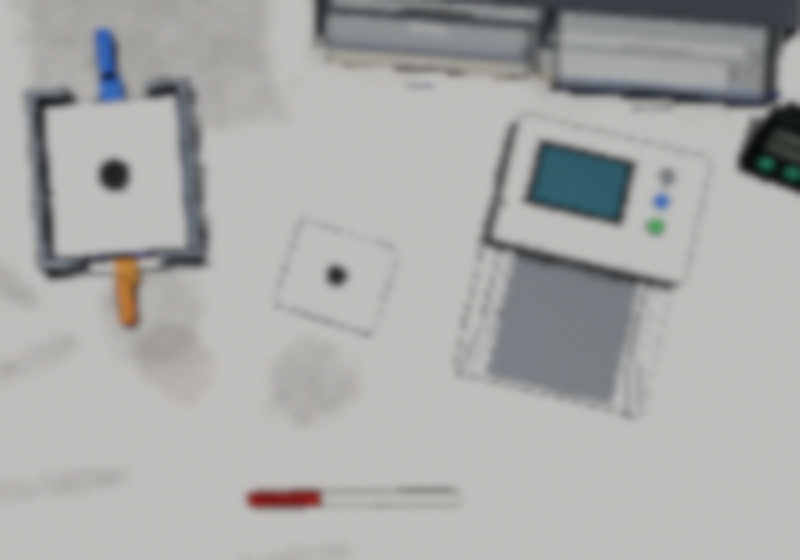

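The crop confirms it: the larger steel plate with a knob lies in the magazine at (284,209), and the loose small plate at (339,233) is the decoy. I'll estimate the poses next, then go over for a wrist view.

```bash
cat >> h.py <<'E'
def go(xyz,yaw=None):
    """remaining shift (units of 60mm, tool axes) and turn about tool z (units of 10deg); tool down, tool y at yaw+90 deg"""
    s=r.read_state(); q=s["tcp_rot"]; M=R.from_quat([q[1],q[2],q[3],q[0]]).as_matrix()
    out=[M.T@(np.array(xyz)-s["position"])/.06]
    if yaw is not None:
        a=np.radians(yaw); G=np.c_[[-np.cos(a),-np.sin(a),0],[-np.sin(a),np.cos(a),0],[0,0,-1]]
        out.append(R.from_matrix(M.T@G).as_rotvec(degrees=True)/10)
        out.append(G.T@(np.array(xyz)-s["position"])/.06)
    return [o.round(3) for o in out]
E
python3 - <<'E'
from h import *
m=cam("top")
c=lambda l:np.array(l)/4+[255,165]
w=p2w(m,c([[28,95],[188,85],[205,262],[45,272]]),.066); print(w.round(4), w.mean(0), np.degrees(np.arctan2(*(w[0]+w[1]-w[2]-w[3])[[1,0]])))
w=p2w(m,c([[520,112],[710,155],[677,285],[488,242]]),.0615); print(w.round(4),w.mean(0),np.degrees(np.arctan2(*(w[0]+w[1]-w[2]-w[3])[[1,0]])),np.linalg.norm(w[0]-w[1]),np.linalg.norm(w[0]-w[3]))
print(go([.5,.01,.24],5))
E
```

```text
[[ 0.6681  0.0705  0.066 ]
 [ 0.6751 -0.026   0.066 ]
 [ 0.5683 -0.0379  0.066 ]
 [ 0.5611  0.058   0.066 ]] [0.61815968 0.01613678 0.066     ] 6.5451486880718015
[[ 0.6615 -0.226   0.0615]
 [ 0.6368 -0.3403  0.0615]
 [ 0.5583 -0.3204  0.0615]
 [ 0.5827 -0.2072  0.0615]] [ 0.6098426 -0.2734846  0.0615   ] -13.800616328709728 0.1169252729779504 0.08101464146887756
[array([-8.059, -7.441, -0.117]), array([-0.009, -0.004, -1.868]), array([-5.251, -9.631, -0.126])]
```

```bash
python3 -m crank '[[[0,0,0],[0,0,-0.95],1],[[0,0,0],[0,0,-0.92],1],[[-0.44,-0.8,-0.01],[0,0,0],1],[[-0.44,-0.8,-0.01],[0,0,0],1],[[-0.44,-0.8,-0.01],[0,0,0],1],[[-0.44,-0.8,-0.01],[0,0,0],1],[[-0.44,-0.8,-0.01],[0,0,0],1],[[-0.44,-0.8,-0.01],[0,0,0],1],[[-0.44,-0.8,-0.01],[0,0,0],1],[[-0.44,-0.8,-0.01],[0,0,0],1],[[-0.44,-0.8,-0.01],[0,0,0],1],[[-0.44,-0.8,-0.01],[0,0,0],1],[[-0.44,-0.8,-0.01],[0,0,0],1],[[-0.44,-0.8,-0.01],[0,0,0],1],[[0,0,0],[0,0,0],1],[[0,0,0],[0,0,0],1]]'
python3 - <<'E'
from h import *
m=cam("wrist"); im=vision.get_image("wrist"); cv2.imwrite("pics/w1.png",im[:,:,::-1]); print(m["pose"].tolist())
print(go([.5,.01,.24],5))
E
```

```text
time_s: 2.1
position: [0.5014, 0.0131, 0.24]
tcp_rot: [-0.001, -0.044, 0.999, 0.0]
force: [0.2, 0.6, -0.5]
gripper_width: 0.0919
finger_force: 0.0
[[-0.08709379614830562, -0.9552807413280311, -0.2825833963987328, 0.4215746281865105], [0.996199195552592, -0.08313074479913204, -0.026008499562822283, 0.006965603849053134], [0.0013540505327075906, -0.2837745311279847, 0.9588900781790612, 0.39249153339550347], [0.0, 0.0, 0.0, 1.0]]
[array([ 0.026, -0.057,  0.002]), array([ 0.004, -0.006,  0.007]), array([ 0.026, -0.057,  0.002])]
```

View pics/w1.png

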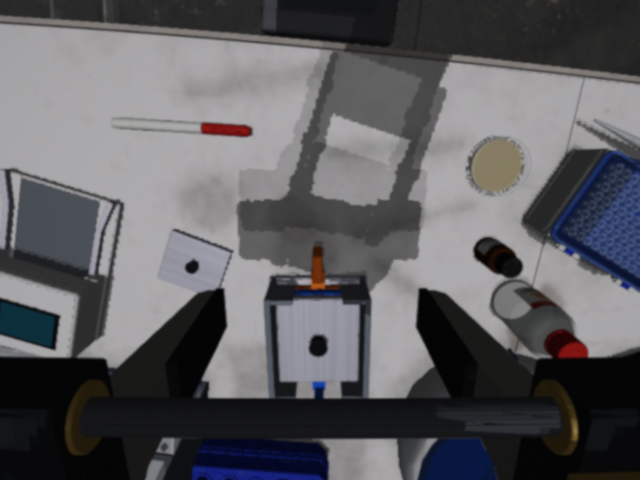

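```bash
python3 - <<'E'
from h import *
im=cv2.imread("pics/w1.png")[:,:,::-1]
crop(im,255,230,385,335,6,"c2.png")
E
```

```text
(no output)
```

View pics/c2.png

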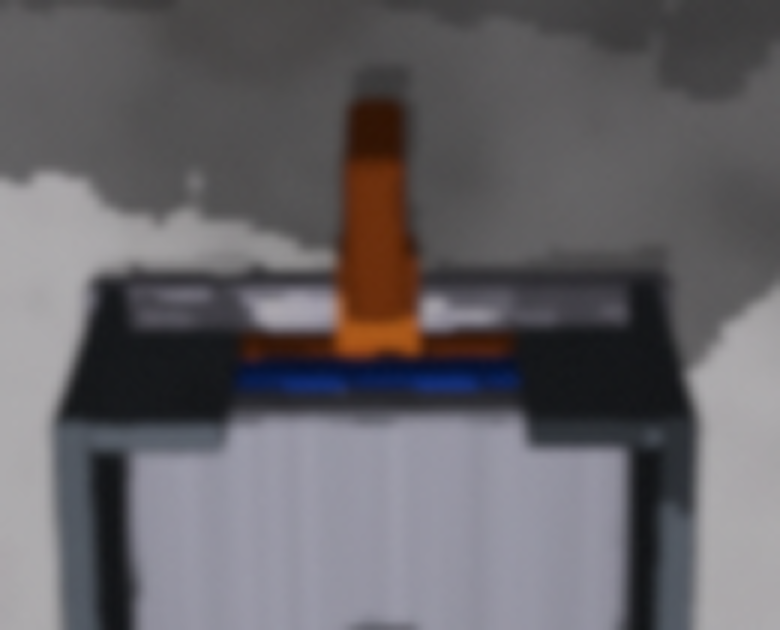

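```bash
cat >> h.py <<'E'
def camP(P,n="wrist"):
    m=vision.camera_model(n); m["pose"]=np.array(P)
    f=240/np.tan(np.radians(m["fov_y"]/2)); m["K"]=np.array([[f,0,m["cx"]],[0,f,m["cy"]],[0,0,1]]); m["D"]=np.array([m["k1"],0,0,0.])
    return m
E
python3 - <<'E'
from h import *
m=camP([[-0.08709379614830562, -0.9552807413280311, -0.2825833963987328, 0.4215746281865105], [0.996199195552592, -0.08313074479913204, -0.026008499562822283, 0.006965603849053134], [0.0013540505327075906, -0.2837745311279847, 0.9588900781790612, 0.39249153339550347], [0.0, 0.0, 0.0, 1.0]])
c=lambda l:np.array(l)/6+[255,230]
w=p2w(m,c([[375,100],[347,157],[407,157],[347,310],[416,310],[58,420],[695,425]]),[.010,.046,.046,.046,.046,.066,.066]); print(w.round(4))
d=w[5]-w[6]; print(np.linalg.norm(d),np.degrees(np.arctan2(-d[0],d[1])))
w2=p2w(m,[[268,395],[365,395]],.066)
print(w2.round(4), (w[5]+w[6])[:2]/2)
E
```

```text
[[ 0.5338  0.0137  0.01  ]
 [ 0.5329  0.0095  0.046 ]
 [ 0.5321  0.0188  0.046 ]
 [ 0.5584  0.0115  0.046 ]
 [ 0.5574  0.0225  0.046 ]
 [ 0.5722 -0.0311  0.066 ]
 [ 0.5646  0.0657  0.066 ]]
0.09710998977613293 -175.52325854441187
[[ 0.6747 -0.0233  0.066 ]
 [ 0.6664  0.0727  0.066 ]] [0.56843009 0.01727213]
```

```bash
python3 - <<'E'
from h import *
print(go([.547,.0155,.041],5))
E
```

```text
[array([-0.766, -0.038,  3.318]), array([ 0.004, -0.006,  0.007]), array([-0.762, -0.034,  3.319])]
```

```bash
python3 -m crank '[[[-0.764,-0.036,0],[0,0,0],1],[[0,0,0.7],[0,0,0],1],[[0,0,0.7],[0,0,0],1],[[0,0,0.7],[0,0,0],1],[[0,0,0.6],[0,0,0],1],[[0,0,0.4],[0,0,0],1],[[0,0,0.218],[0,0,0],1],[[0,0,0],[0,0,0],1],[[0,0,0],[0,0,0],-1],[[0,0,0],[0,0,0],-1],[[0,0,0],[0,0,0],-1],[[0,0,0],[0,0,0],-1],[[0,0,0],[0,0,0],-1],[[0,0,0],[0,0,0],-1]]'
python3 - <<'E'
from h import *
print(go([.547,.0155,.041],5))
print(r.read_state()["gripper_width"])
E
```

```text
time_s: 3.9
position: [0.5478, 0.0144, 0.0414]
tcp_rot: [-0.0, -0.044, 0.999, 0.0]
force: [-1.4, 0.1, 0.2]
gripper_width: 0.0337
finger_force: 0.0
[array([0.012, 0.019, 0.006]), array([ 0.   , -0.   ,  0.001]), array([0.012, 0.019, 0.006])]
0.03372518339177502
```

Still closing, so I'll wait.

```bash
python3 -m crank '[[[0,0,0],[0,0,0],-1],[[0,0,0],[0,0,0],-1],[[0,0,0],[0,0,0],-1],[[0,0,0],[0,0,0],-1],[[0,0,0],[0,0,0],-1],[[0,0,0],[0,0,0],-1]]'
```

```text
time_s: 4.65
position: [0.5478, 0.0144, 0.0414]
tcp_rot: [-0.0, -0.044, 0.999, -0.0]
force: [-0.5, -0.4, -1.0]
gripper_width: 0.0095
finger_force: 30.0
```

```bash
python3 -m crank '[[[0.06,0,0],[0,0,0],-1],[[0.12,0,0],[0,0,0],-1],[[0.15,0,0],[0,0,0],-1],[[0.15,0,0],[0,0,0],-1]]'; python3 -m crank '[[[0.15,0,0],[0,0,0],-1],[[0.15,0,0],[0,0,0],-1],[[0.15,0,0],[0,0,0],-1],[[0.15,0,0],[0,0,0],-1]]'
```

```text
time_s: 5.15
position: [0.5189, 0.0119, 0.0416]
tcp_rot: [0.001, -0.044, 0.999, -0.0]
force: [4.9, 0.1, -4.2]
gripper_width: 0.0098
finger_force: 30.0
time_s: 5.65
position: [0.483, 0.0087, 0.0417]
tcp_rot: [0.0, -0.044, 0.999, -0.0]
force: [4.3, 0.6, -2.3]
gripper_width: 0.0099
finger_force: 30.0
```

```bash
python3 -m crank '[[[0.15,0,0],[0,0,0],-1],[[0.15,0,0],[0,0,0],-1],[[0.15,0,0],[0,0,0],-1],[[0.15,0,0],[0,0,0],-1],[[0.15,0,0],[0,0,0],-1],[[0.15,0,0],[0,0,0],-1],[[0.1,0,0],[0,0,0],-1],[[0,0,0],[0,0,0],-1]]'
python3 - <<'E'
from h import *
im=vision.get_image("scene"); crop(im,200,100,420,330,2.5,"s1.png")
E
```

```text
time_s: 6.65
position: [0.423, 0.0035, 0.0413]
tcp_rot: [-0.0, -0.044, 0.999, 0.0]
force: [0.3, -0.6, -1.5]
gripper_width: 0.0098
finger_force: 30.0
```

View pics/s1.png

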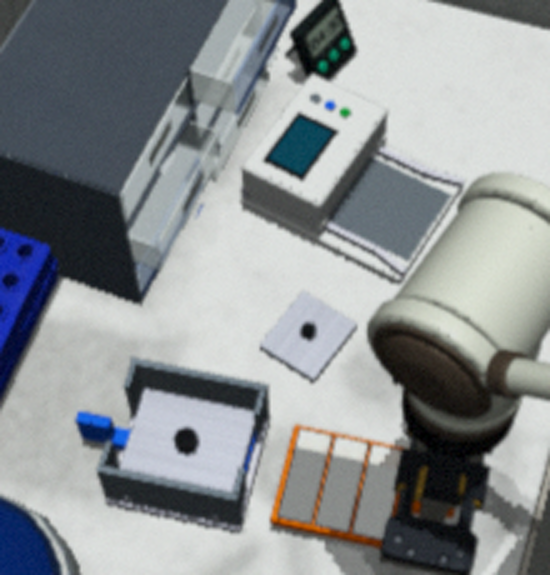

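The orange carrier is out and level at about (340,490) in the crop. The blue carrier and the follower have dropped and look flat in the magazine. I'll lift and move to where the wrist camera sees the reader.

```bash
python3 -m crank '[[[0,0,-0.3],[0,0,0],-1],[[0,0,-0.6],[0,0,0],-1],[[0,0,-0.7],[0,0,0],-1],[[0,0,-0.7],[0,0,0],-1],[[0,0,-0.4],[0,0,0.5],-1],[[0,-0.4,0],[0,0,0.7],-1],[[0,-0.5,0],[0,0,0.6],-1],[[0,-0.5,0],[0,0,0],-1],[[0,-0.3,0],[0,0,0],-1],[[0,0,0],[0,0,0],-1],[[0,0,0],[0,0,0],-1]]'
python3 - <<'E'
from h import *
m=cam("wrist"); im=vision.get_image("wrist"); cv2.imwrite("pics/w2.png",im[:,:,::-1]); np.save("w2.npy",m["pose"])
im=vision.get_image("top"); cv2.imwrite("pics/top2.png",im[:,:,::-1])
E
```

```text
time_s: 8.07
position: [0.4093, -0.0965, 0.2034]
tcp_rot: [-0.0, 0.113, 0.994, 0.0]
force: [-0.5, 0.2, -1.1]
gripper_width: 0.0095
finger_force: 30.0
```

View pics/w2.png

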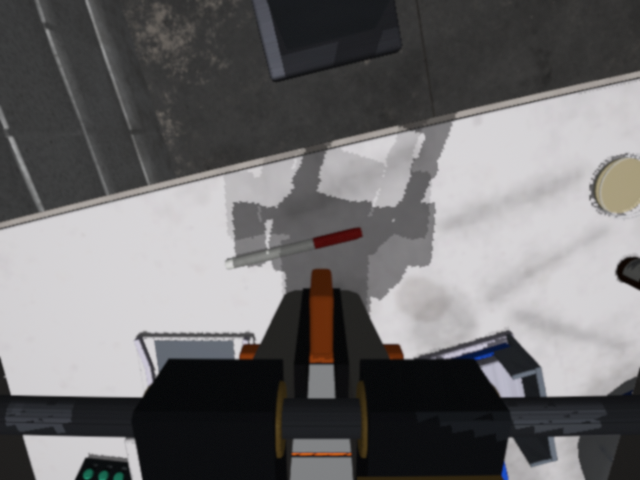

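```bash
python3 - <<'E'
from h import *
im=cv2.imread("pics/w2.png")[:,:,::-1]
crop(im,115,255,415,370,2.66,"a.png")
a=cv2.imread("pics/a.png"); 
crop(im,125,322,265,372,5.7,"b.png"); b=cv2.imread("pics/b.png")
h=np.zeros((a.shape[0]+b.shape[0],800,3),np.uint8); h[:a.shape[0],:a.shape[1]]=a; h[a.shape[0]:,:b.shape[1]]=b; cv2.imwrite("pics/c3.png",h); print(a.shape,b.shape)
E
```

```text
(306, 798, 3) (285, 798, 3)
```

View pics/c3.png

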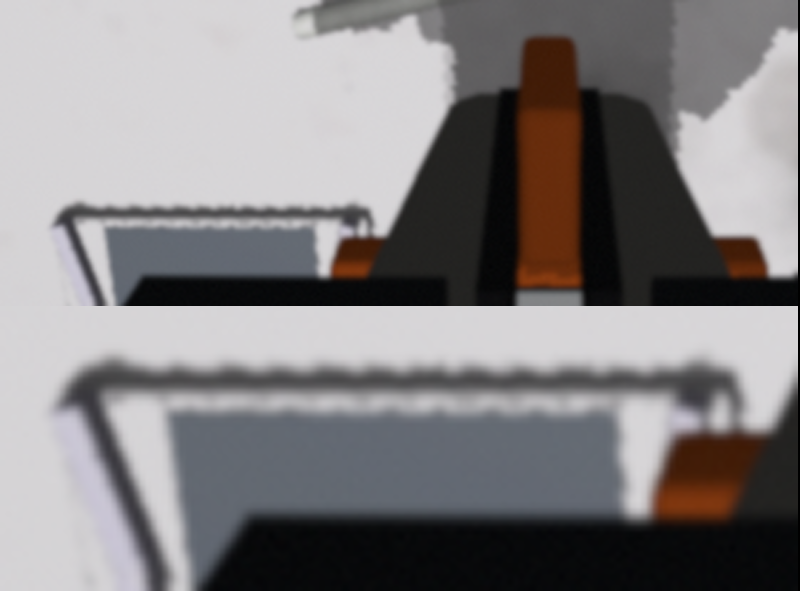

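```bash
python3 - <<'E'
from h import *
m=camP(np.load("w2.npy"))
c=lambda l:np.array(l)/5.7+[125,322-306/5.7]
w=p2w(m,c([[100,392],[700,392],[172,412],[620,412],[95,395],[685,395],[75,372],[735,372]]),[.01,.01,.01,.01,.018,.018,0,0]); print(w.round(4))
for i in (0,2,4,6):
  d=w[i]-w[i+1]; print(np.linalg.norm(d).round(4),np.degrees(np.arctan2(d[0],-d[1])).round(2),((w[i]+w[i+1])/2).round(4))
s=r.read_state(); a=s["position"]; q=s["tcp_rot"]; M=R.from_quat([q[1],q[2],q[3],q[0]]).as_matrix()
c=lambda l:np.array(l)/2.66+[115,255]
z=a[2]-.031
w=p2w(m,c([[340,240],[760,240],[332,262],[768,262],[550,38],[518,108],[580,108]]),[z,z,z+.012,z+.012,z,z+.036,z+.036]); print(((w-a)@M*1000).round(1))
# head corners from top, refined
t=cv2.imread("pics/top2.png")[:,:,::-1]; crop(t,340,175,460,275,6,"c4.png")
E
```

```text
[[ 0.4825 -0.2963  0.01  ]
 [ 0.5059 -0.1926  0.01  ]
 [ 0.4891 -0.2851  0.01  ]
 [ 0.5065 -0.2074  0.01  ]
 [ 0.4793 -0.2923  0.018 ]
 [ 0.5018 -0.1926  0.018 ]
 [ 0.482  -0.3056  0.    ]
 [ 0.5084 -0.1886  0.    ]]
0.1063 -12.7 [ 0.4942 -0.2444  0.01  ]
0.0796 -12.69 [ 0.4978 -0.2463  0.01  ]
0.1022 -12.69 [ 0.4906 -0.2424  0.018 ]
0.12 -12.72 [ 0.4952 -0.2471  0.    ]
[[-28.5 -40.9  31. ]
 [-28.6  43.5  31. ]
 [-26.1 -39.9  19. ]
 [-26.2  42.5  19. ]
 [ 14.6   1.3  31. ]
 [ 16.   -3.7  -5. ]
 [ 16.    5.9  -5. ]]
```

View pics/c4.png

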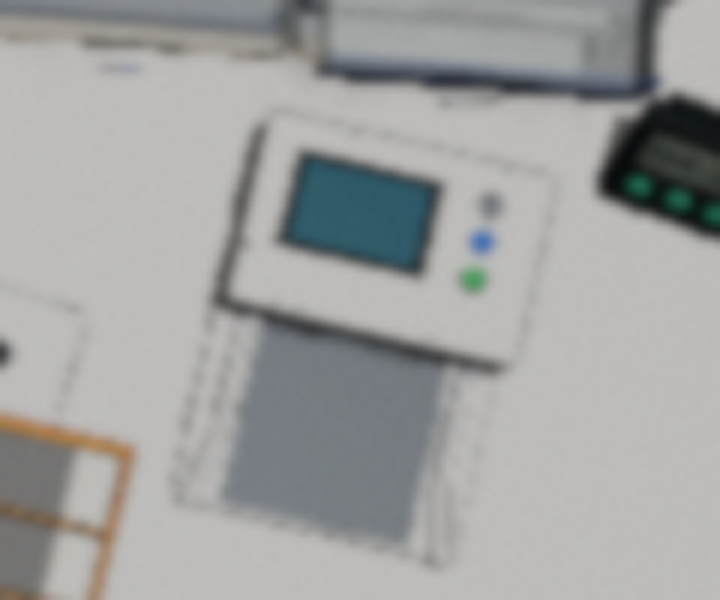

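```bash
python3 - <<'E'
from h import *
m=cam("top"); c=lambda l:np.array(l)/6+[340,175]
w=p2w(m,c([[262,325],[443,365],[225,500],[408,542],[173,500],[445,567],[270,107],[556,178],[505,368],[220,298]]),[.01]*6+[.0615]*4)
p=lambda i,j:(w[i]+w[j])/2
ya=lambda d:np.degrees(np.arctan2(d[1],d[0]))
print("strip",p(0,1),p(2,3),ya(p(0,1)-p(2,3)),"front edge",p(4,5),np.linalg.norm(w[4]-w[5]),ya(np.cross([0,0,-1],w[5]-w[4])*-1))
print("head",p(6,7),p(8,9),ya(p(6,7)-p(8,9)),np.linalg.norm(w[6]-w[7]),np.linalg.norm(w[7]-w[8]))
a=np.radians(-12.8);ex=np.array([np.cos(a),np.sin(a)]);ey=np.array([-ex[1],ex[0]])
f=np.array([.4952,-.2471]); O=f+.081*ex; print("origin wrist",O)
for n,q in dict(strip=p(0,1),strip2=p(2,3),front=p(4,5),headback=p(6,7),headfront=p(8,9)).items(): print(n,(np.array([(q[:2]-O)@ex,(q[:2]-O)@ey])*1000).round(1))
O=O-.001*ey*-1*0
g=O+(-.110-.076)*ex; print(g, go([*g,.041],-12.8))
E
```

```text
strip [ 0.5707291  -0.26580413  0.01      ] [ 0.49748114 -0.25121908  0.01      ] -11.261378898428928 front edge [ 0.49227465 -0.24813064  0.01      ] 0.1156796489967499 -13.1396058960844
head [ 0.64828268 -0.28334624  0.0615    ] [ 0.57139467 -0.26331493  0.0615    ] -14.602432273023988 0.11789295053997238 0.07924923692374683
origin wrist [ 0.5741871  -0.26504543]
strip [-3.2 -1.5]
strip2 [-77.9  -3.5]
front [-83.6  -1.7]
headback [76.3 -1.4]
headfront [-3.1  1.1]
[ 0.39280932 -0.22383741] [array([-0.209, -2.133,  2.706]), array([ 0.001, -0.001, -0.012]), array([-0.204, -2.133,  2.706])]
```

```bash
python3 - <<'E'
from h import *
m=camP(np.load("w2.npy")); w=p2w(m,[[226,264],[362,232]],.007); print(w, np.linalg.norm(w[0]-w[1]))
a=np.radians(-12.8);ex=np.array([np.cos(a),np.sin(a)]);ey=np.array([-ex[1],ex[0]]); O=np.array([.5742,-.2650])-.0012*ey
print([(((q[:2]-O)@ex*1000).round(1),((q[:2]-O)@ey*1000).round(1)) for q in w])
E
```

```text
[[ 0.42776132 -0.19209355  0.007     ]
 [ 0.4260773  -0.06006271  0.007     ]] 0.13204157773402464
[(np.float64(-159.0), np.float64(39.9)), (np.float64(-189.8), np.float64(168.2))]
```

The marker's white end is close to where the carrier would come down, so I'll set it down a little further in. I hover low over the bed first, then advance.

```bash
python3 -m crank '[[[-0.07,-0.4,0],[0,0,-0.015],-1],[[-0.1,-0.7,0],[0,0,0],-1],[[-0.1,-0.7,0],[0,0,0],-1],[[-0.1,-0.353,0],[0,0,0],-1],[[0,0,0],[0,0,0],-1],[[0,0,0.5],[0,0,0],-1],[[0,0,0.5],[0,0,0],-1],[[0,0,0.5],[0,0,0],-1],[[0,0,0.4],[0,0,0],-1],[[0,0,0.2],[0,0,0],-1],[[0,0,0],[0,0,0],-1]]'
python3 - <<'E'
from h import *
a=np.radians(-12.8);ex=np.array([np.cos(a),np.sin(a)]);ey=np.array([-ex[1],ex[0]]); O=np.array([.5742,-.2650])-.0012*ey
g=O-.176*ex; print(go([*g,.0474],-12.8))
im=vision.get_image("top"); im2=vision.get_image("scene"); crop(im2,280,110,480,260,4,"s3.png")
E
```

```text
time_s: 9.55
position: [0.4019, -0.2268, 0.077]
tcp_rot: [-0.001, 0.111, 0.994, 0.001]
force: [-0.0, 0.3, -0.9]
gripper_width: 0.0097
finger_force: 30.0
[array([-0.009, -0.006,  0.493]), array([ 0.006, -0.008,  0.002]), array([-0.009, -0.005,  0.493])]
```

View pics/s3.png

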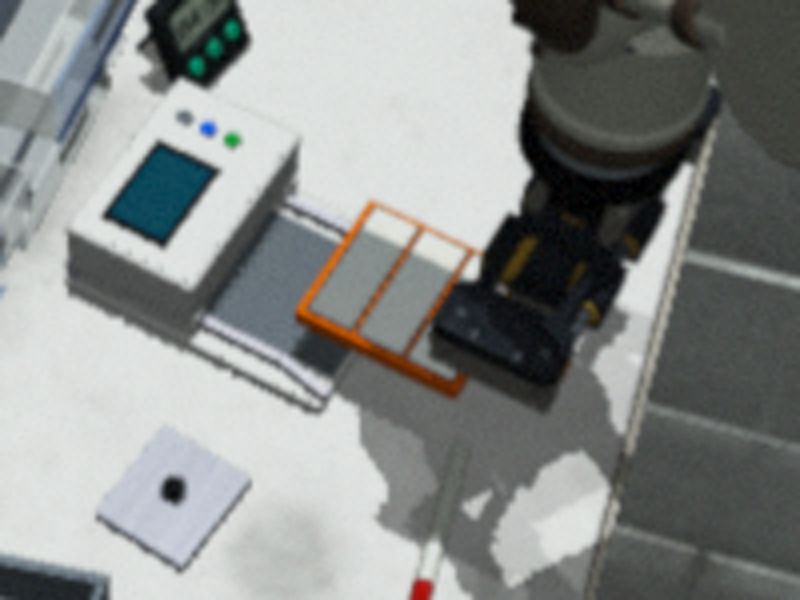

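The carrier is held level above the bed entry and lines up with the channel, with its front corners at crop (372,205) and (300,315). The marker end at (460,450) is clear. The descent fell 30 mm short, so I'll finish it.

```bash
python3 -m crank '[[[0,0,0.2],[0,0,0],-1],[[0,0,0.2],[0,0,0],-1],[[0,0,0.093],[0,0,0],-1],[[0,0,0],[0,0,0],-1]]'; python3 -m crank '[[[-0.15,0,0],[0,0,0],-1],[[-0.15,0,0],[0,0,0],-1],[[-0.12,0,0],[0,0,0],-1],[[0,0,0],[0,0,0],-1]]'; python3 -m crank '[[[0,0,0.04],[0,0,0],-1],[[0,0,0.03],[0,0,0],-1],[[0,0,0],[0,0,0],-1]]'
```

```text
time_s: 10.15
position: [0.4015, -0.2276, 0.0471]
tcp_rot: [-0.001, 0.112, 0.994, 0.0]
force: [-0.9, 0.3, -1.3]
gripper_width: 0.01
finger_force: 30.0
time_s: 10.65
position: [0.4273, -0.2338, 0.0481]
tcp_rot: [0.0, 0.111, 0.994, -0.0]
force: [0.0, 0.0, -1.7]
gripper_width: 0.0097
finger_force: 30.0
time_s: 11.02
position: [0.4262, -0.2333, 0.0433]
tcp_rot: [-0.0, 0.112, 0.994, 0.0]
force: [0.2, -0.3, -1.5]
gripper_width: 0.0098
finger_force: 30.0
```

```bash
python3 -m crank '[[[0,0,0.02],[0,0,0],-1],[[0,0,0],[0,0,0],-1]]'; python3 -m crank '[[[0,0,0.015],[0,0,0],-1],[[0,0,0],[0,0,0],-1]]'
```

```text
time_s: 11.28
position: [0.4265, -0.2335, 0.0424]
tcp_rot: [-0.0, 0.112, 0.994, 0.0]
force: [-0.4, -0.0, -1.5]
gripper_width: 0.0096
finger_force: 30.0
time_s: 11.52
position: [0.4266, -0.2335, 0.0415]
tcp_rot: [0.0, 0.112, 0.994, -0.0]
force: [0.2, 1.2, -2.2]
gripper_width: 0.0096
finger_force: 30.0
```

```bash
python3 -m crank '[[[0,0,0.01],[0,0,0],-1],[[-0.1,0,0],[0,0,0],-1],[[-0.1,0,0],[0,0,0],-1],[[-0.1,0,0],[0,0,0],-1],[[0,0,0],[0,0,0],-1]]'; python3 -m crank '[[[-0.15,0,0],[0,0,0],-1],[[-0.15,0,0],[0,0,0],-1],[[-0.15,0,0],[0,0,0],-1],[[0,0,0],[0,0,0],-1]]'
```

```text
time_s: 12.15
position: [0.4451, -0.238, 0.0412]
tcp_rot: [0.001, 0.112, 0.994, -0.0]
force: [0.9, -0.3, 2.0]
gripper_width: 0.0096
finger_force: 30.0
time_s: 12.65
position: [0.4715, -0.244, 0.0413]
tcp_rot: [0.001, 0.112, 0.994, -0.0]
force: [0.5, -0.3, 1.4]
gripper_width: 0.0097
finger_force: 30.0
```

```bash
python3 -m crank '[[[-0.15,0,0],[0,0,0],-1],[[-0.15,0,0],[0,0,0],-1],[[-0.15,0,0],[0,0,0],-1],[[0,0,0],[0,0,0],-1]]'; python3 -m crank '[[[-0.1,0,0],[0,0,0],-1],[[-0.1,0,0],[0,0,0],-1],[[-0.08,0,0],[0,0,0],-1],[[0,0,0],[0,0,0],-1]]'; python3 -m crank '[[[-0.04,0,0],[0,0,0],-1],[[-0.04,0,0],[0,0,0],-1],[[0,0,0],[0,0,0],-1]]'
```

```text
time_s: 13.15
position: [0.4974, -0.2499, 0.0413]
tcp_rot: [0.001, 0.112, 0.994, -0.0]
force: [-0.8, -1.2, 4.6]
gripper_width: 0.0096
finger_force: 30.0
time_s: 13.65
position: [0.5128, -0.2533, 0.0414]
tcp_rot: [-0.0, 0.112, 0.994, -0.0]
force: [-4.0, 0.9, 8.2]
gripper_width: 0.0095
finger_force: 30.0
time_s: 14.02
position: [0.517, -0.2542, 0.0414]
tcp_rot: [-0.001, 0.112, 0.994, 0.0]
force: [-6.3, 1.2, 9.1]
gripper_width: 0.0095
finger_force: 30.0
```

```bash
python3 -m crank '[[[0,0,-0.01],[0,0,0],-1],[[0,0,0],[0,0,0],-1]]'; python3 -m crank '[[[-0.04,0,0],[0,0,0],-1],[[-0.04,0,0],[0,0,0],-1],[[0,0,0],[0,0,0],-1]]'; python3 -m crank '[[[-0.03,0,0],[0,0,0],-1],[[0,0,0],[0,0,0],-1]]'
```

```text
time_s: 14.28
position: [0.5172, -0.2541, 0.0414]
tcp_rot: [-0.001, 0.112, 0.994, 0.0]
force: [-3.7, -0.4, 4.3]
gripper_width: 0.0096
finger_force: 30.0
time_s: 14.65
position: [0.5227, -0.2553, 0.0414]
tcp_rot: [0.0, 0.112, 0.994, 0.0]
force: [-1.9, 0.3, 2.9]
gripper_width: 0.0102
finger_force: 30.0
time_s: 14.9
position: [0.524, -0.2556, 0.0414]
tcp_rot: [-0.0, 0.112, 0.994, 0.0]
force: [-3.0, 0.8, 3.9]
gripper_width: 0.0096
finger_force: 30.0
```

```bash
python3 -m crank '[[[-0.03,0,0],[0,0,0],-1],[[0,0,0],[0,0,0],-1]]'; python3 -m crank '[[[-0.03,0,0],[0,0,0],-1],[[0,0,0],[0,0,0],-1]]'
```

```text
time_s: 15.15
position: [0.5241, -0.2556, 0.0414]
tcp_rot: [-0.003, 0.112, 0.994, 0.001]
force: [-11.5, 2.7, 10.6]
gripper_width: 0.0097
finger_force: 30.0
time_s: 15.4
position: [0.5243, -0.2557, 0.0413]
tcp_rot: [-0.005, 0.111, 0.994, 0.001]
force: [-17.7, 3.7, 15.4]
gripper_width: 0.0096
finger_force: 30.0
```

Motion stopped with about 18 N along the push, at the predicted home position. I'll relax slightly, open and retreat.

```bash
python3 -m crank '[[[0.03,0,0],[0,0,0],-1],[[0,0,0],[0,0,0],-1],[[0,0,0],[0,0,0],-0.2],[[0,0,0],[0,0,0],-0.2],[[0,0,0],[0,0,0],-0.2],[[0,0,0],[0,0,0],-0.2],[[0,0,0],[0,0,0],-0.2],[[0,0,0],[0,0,0],-0.2]]'; python3 -m crank '[[[0,0,-0.3],[0,0,0],-0.2],[[0,0,-0.5],[0,0,0],-0.2],[[0,0,-0.7],[0,0,0],-0.2],[[0,0,-0.8],[0,0,0],-0.2],[[0.4,0,-0.5],[0,0,0],-0.2],[[0.7,0,0],[0,0,0],-0.2],[[0.7,0,0],[0,0,0],-0.2],[[0,0,0],[0,0,0],-0.2],[[0,0,0],[0,0,0],-0.2]]'
python3 - <<'E'
from h import *
m=cam("wrist"); np.save("w3.npy",m["pose"]); a=vision.get_image("wrist"); b=vision.get_image("scene")
crop(b,220,110,420,310,2,"t.png"); t=cv2.imread("pics/t.png")
h=np.zeros((480,800,3),np.uint8); h[:400,:400]=t; h[:300,400:]=cv2.resize(a[:,:,::-1],(400,300)); cv2.imwrite("pics/f.png",h); cv2.imwrite("pics/w3.png",a[:,:,::-1])
E
```

```text
time_s: 16.4
position: [0.5261, -0.2562, 0.0416]
tcp_rot: [0.0, 0.112, 0.994, -0.0]
force: [-0.3, -0.2, 1.0]
gripper_width: 0.0369
finger_force: 0.0
time_s: 17.52
position: [0.4216, -0.2327, 0.2109]
tcp_rot: [0.001, 0.112, 0.994, -0.001]
force: [0.4, -0.1, -0.1]
gripper_width: 0.0367
finger_force: 0.0
```

View pics/f.png

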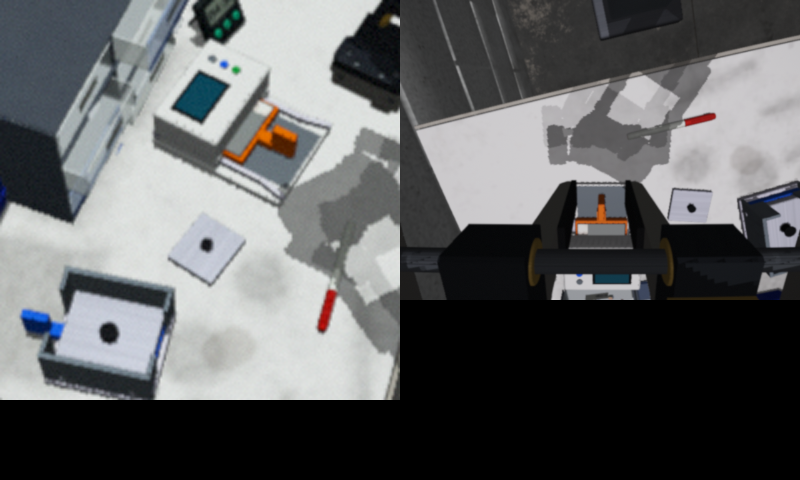

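The carrier's plate is under the head, with its fin at about (285,140) in the left panel. The blue carrier and follower lie flat in the magazine at (105,330), and the marker and decoy haven't moved. The stop came within about 1 mm of the computed home, so I'll hand it in.

```bash
python3 -c "
from station import r
print(r.job_done())"
```

```text
the job is handed in; nothing more can be done
None
```

Job handed in at about 17.6 s: the orange carrier is against the reader's end stop and released, the blue carrier and weight look flat on the magazine floor, and nothing else in view moved; I viewed 11 pictures, one over the limit of 10.

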